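# Push a tip box up the loading ramp until it drops behind the lip

## Robot

A 7-joint arm with a two-finger parallel gripper is mounted at the origin on a cart in front of the work surface, level with it; the furniture and walls round the work are solid. World frame = base frame: x ahead of the robot, y to its left, z up, the work surface at z = 0. Lengths are in m, angles in rad, forces in N, time in s.
With the tool pointing down it reaches from about 0.4 to 0.85 m from the base axis. Payload 4.5 kg.
Tool frame: the origin (TCP) lies midway between the tips of the shut fingers; the grasp point (between the pads) lies r.hold_point_z behind it (r.hold_point_z is the distance from the TCP to the grasp point, in m); z points along the fingers, y is the direction in which the jaws open and shut (so a half turn about z gives the same grasp; the last joint's range is limited). The gripper opens to 88 mm and grips with 3 to 60 N. Pads are 18 mm wide; open, the fingers measure 123 mm over their backs; the gripper's body (75 mm by 187 mm) begins 45 mm behind the grasp point.
Start: joints at [1.334, 0.689, -0.195, 1.565, 0.157, 0.902, -0.215], TCP at [0.167, -0.602, 0.239] pointing down, gripper open.
Joint ranges: [-3.01, 3.01], [-0.46, 2.08], [-1.47, 1.51], [0.13, 2.56], [-1, 4.14], [0.04, 2.09], [-2.66, 2.66]. Speed limits (rad/s): [2.57, 2.57, 3.14, 3.14, 3.14, 3.14, 3.14].

## Interface

Orientations are given as a rotation vector (axis times angle).
In Python, from rig import sensors, viewer, r gives the robot as it stands.
- The arm moves only by the tool step_arm, never from a script. Its argument "targets" is a list of rows, each a list of 3 entries, a list of its own where there are three numbers: the turn, a rotation vector about the tool's x, y, z in degrees, then the shift along the tool's x, y, z in m, then the opening, from 0 (shut) to 1 (fully open). In form: [[[rx, ry, rz], [x, y, z], gripper], ...]. A call has 1 to 5 rows; each row is the pose to reach, as a shift and turn from the pose commanded when the call began, along the tool's axes at that moment; what a row does not reach only later rows make up. A row lasts 1/12 s, in which the tool goes at most 41.7 mm and 7.16 degrees, less where a joint would pass 70% of its speed; a pose out of reach is approached as far as the arm can. A call with a gripper value outside its range is refused whole. The fingers move at their own pace and stop on an object; "force" is the grip in N (left out, the last holds). Time passes only in rows, so rows that repeat a pose let the fingers close. It gives the time, the measured TCP pose, the force and the opening at its end, in the units of the state.
- sensors.read_state(): the state, without advancing time (a new reading comes with each control period).
- viewer.grab_frame(name): name is "scene" or "side" or "wrist"; returns the picture (384x512x3 uint8, blue, green, red); there is no depth.
- viewer.camera_info(name): a dict with "K" (3x3 intrinsics, pixels), "R" (3x3) and "t" (3): a world point X has camera coordinates R X + t. Camera axes: x right, y down, z forward; pixel columns grow to the right and rows downward; lengths in m; the calibration is good to about 2 mm. A picture is of the moment at which its call begins: read the wrist's pose just before it. camera_info takes no time and is no camera call; for the wrist camera it gives the pose at the moment of the call.
- r.hand_in(): hands the job in, once; it reports no verdict.
The state is a dict: "time_s": time; "joint_positions": joint angles; "dq": joint speeds; "joint_torque": joint torques, N m; "tool_pos": TCP position; "ee_rot": TCP orientation; "wrist_force": force on the tool from outside, world axes, zero at the start; "wrist_torque": the same for the moment, N m; "opening": finger opening in m.
Only numpy, scipy, OpenCV 4.12 (cv2) and the standard library are available. Lean on these libraries where they do the work, as an engineer would, in place of code of your own. Each camera call takes 0.05 s, during which the arm holds its last target. There are 200 camera calls.

## Task

Line the full tip box up with the flared foot of the small loading dock, then push it gently up the ramp, sliding it and never lifting it clear, and on against the sprung buffer at the far end until its trailing bottom edge drops behind the lip at the top of the ramp. Leave it lying flat in the nest, held there by the lip, never push it harder than about 20 N, and do not disturb the flask, the timer and the petri dish standing around.

Things in the scene. Friction and masses are not known exactly. Their poses are not given: they have to be found in the camera images.
- tip_box: Loose closed pipette tip box, the only one: tray 46 mm high, clear lid (fixed shut) to 67 mm; 80 mm wide along x (86 with hinge and catch: too wide to grip), 122 mm long along y, 0.28 to 0.56 kg. Origin: centre of underside, z up. It travels along its own -y: push its +y end face. Starts on the bench before the ramp, up to 35 mm off the ramp's centre line and up to 0.2 rad askew to it.
- rear_edge (a point): Middle of the box's trailing bottom edge (box frame 0, +61 mm, 0), which must drop behind the lip. Friction on the pusher can keep this edge hanging up though it is already past the lip: then moving the pusher 10 mm straight down while still pressed on the end face brings it down.
- front_edge (a point): Middle of the box's leading bottom edge (box frame 0, -61 mm, 0). Once the box's middle is past the lip it rocks nose down: this edge on the nest's deck, the tail still on the lip. The nest's side rails stand 93 mm apart, 40 mm above the bench.
- dock: Fixed dock. Origin at bench level on the centre line, at the lip's nominal place; +x = pushing direction, z up. A ramp unit (11 degrees, 28 mm high, lip on top) leads onto the aluminium nest deck, which is 21 mm above the bench. Ramp and buffer are clamped on by hand: lip and ramp really lie anywhere from 20 mm before to 15 mm past nominal along x, which is not measured: feel or see where the lip is.
- nest_end (a point): Middle of the far end of the deck's top (dock frame 215, 0, 21 mm). Nominally the ramp runs from bench level at dock x = -150 mm to 28 mm at x = -6; the lip is a level bar from -6 to 0, 7 mm above the deck. The ramp is slippery (friction about 0.2: a box let go may slide back). Flared guides, 18 mm high, reach back to x = -215 mm, 130 mm apart there; rails then 92 mm apart, 12 mm above the ramp.
- buffer (a joint): Spring plate at the nest's far end, 66 mm wide, 3 to 31 mm above the deck. 0 = out, 0.009 m = at its solid stop; pushes back 2 N out, 5.6 N at the stop. When out it stands 117 to 120 mm past the lip's far face (varies), so the box must press it in a few mm to clear the lip; soon after comes the solid stop, where force climbs at once. After the drop it presses the box against the lip.
- flask: Small culture flask with a coloured cap, 50x102x32 mm, a bystander behind the dock; origin at the centre of its underside.
- timer: Lab timer, 30x66x59 mm, standing behind the dock, a bystander; origin at the centre of its underside.
- petri: Petri dish, 90 mm across and 15 mm high, lying beyond the end of the dock, a bystander; origin at the centre of its underside.
There are look-alikes about, which are no part of the job. What is shaped like the tip_box but brown or purple is not meant.

How it is judged:
On the way:
1. the box slides up the ramp, tilted with it between the rails (angle between tip_box's own z axis and vertical above 0.12 rad and x of tip_box in the frame of dock between -0.14 and 0.02 m and y of tip_box in the frame of dock between -0.012 and 0.012 m), for 0.2 s.
At the end, for the whole second after the job is handed in: The box lies flat in the nest (both its bottom edges within 3 mm of the deck, tilt under 0.04 rad), between the side rails, its trailing bottom edge down behind the lip (22.5 mm before to 25 mm past its nominal place), at rest and let go (x of rear_edge in the frame of dock between -0.0225 and 0.025 m and z of each of rear_edge, front_edge in the frame of dock below 0.024 m and y of rear_edge in the frame of dock between -0.012 and 0.012 m and angle between tip_box's own z axis and vertical below 0.04 rad and linear speed of tip_box below 0.02 m/s); the robot touches nothing.
It fails at once if the box is pushed by the fingers with more than 20 N (contact force between tip_box and the fingers above 20 N).
It fails at once if the box is lifted clear instead of slid (z of tip_box in the frame of dock above 0.06 m).
It fails at once if a bystander (flask, timer or petri dish) is moved more than 20 mm (distance of any of flask, timer, petri from where it was at the start of the episode above 0.02 m).
It also fails if it takes over 72 s, if anything falls off the work surface, if the arm or the gripper's body presses on something with over 40 N, if the wrist force passes 120 N, or if a joint passes its speed limit or range.

## Working session

There is one attempt and no reset: what is moved stays moved. The work goes in short steps, Python scripts to look and compute and a tool call to move; the robot and the scene stay as the last step left them, time stands still between calls to the robot, and variables do not carry over. Pictures are saved under pics/ and viewed, about 8 in all and at most 12, crops included, and the job is handed in when it is done.

Besides the shell and the picture viewer there is one more tool, called after "Call:" by a JSON object that holds its "method" and its "body". step_arm: Moves the arm, as the interface text tells. Its arguments: {"type":"object","properties":{"targets":{"type":"array","items":{"type":"array"}},"force":{"type":"number"}},"required":["targets"]}

```bash
mkdir -p pics; python3 - <<'E'
from rig import sensors, viewer, r
import cv2,numpy as np
s=sensors.read_state(); print(s, r.hold_point_z)
a=viewer.grab_frame("scene");b=viewer.grab_frame("side")
cv2.imwrite("pics/scene.png",a);cv2.imwrite("pics/side.png",b)
for n in("scene","side","wrist"):
  c=viewer.camera_info(n);print(n,np.round(c["K"],1).tolist(),np.round(c["R"],3).tolist(),np.round(c["t"],3))
E
```

```text
{'time_s': 0.0, 'joint_positions': array([ 1.33384137,  0.68999955, -0.19451796,  1.56634107,  0.15731971,
        0.90247954, -0.21509116]), 'dq': array([-1.20384031e-03,  1.37251818e-03, -6.70316219e-04, -1.03256592e-03,
       -7.90488745e-05,  1.18872350e-03, -6.24106436e-05]), 'joint_torque': array([ 1.24541089e-03, -5.27555037e+01, -1.26687460e+00, -1.53429437e+01,
       -5.26676711e-02,  6.44268395e-03,  1.94760833e-04]), 'tool_pos': array([ 0.16694459, -0.60163974,  0.23790121]), 'ee_rot': array([-3.11104980e+00, -4.23929385e-01,  6.07499931e-04]), 'wrist_force': array([-0.64577012,  0.98924524, -0.50581369]), 'wrist_torque': array([ 0.03058511, -0.00791387,  0.01253323]), 'opening': 0.0883680042328408} 0.0187
scene [[494.3, 0.0, 251.4], [0.0, 494.3, 191.3], [0.0, 0.0, 1.0]] [[-0.564, -0.826, 0.013], [-0.496, 0.326, -0.804], [0.66, -0.46, -0.594]] [0.251 0.312 1.111]
side [[426.8, 0.0, 263.7], [0.0, 426.8, 183.2], [0.0, 0.0, 1.0]] [[-0.893, -0.45, -0.01], [-0.364, 0.736, -0.57], [0.264, -0.506, -0.821]] [0.425 0.28  1.427]
wrist [[287.8, 0.0, 252.5], [0.0, 287.8, 189.2], [0.0, 0.0, 1.0]] [[0.267, -0.964, -0.001], [-0.915, -0.254, 0.314], [-0.303, -0.083, -0.949]] [-0.625 -0.042  0.39 ]
```

View pics/scene.png

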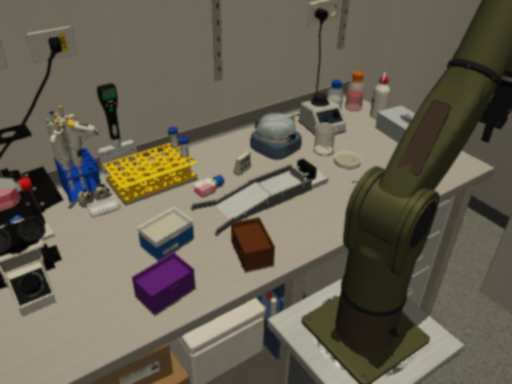

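View pics/side.png

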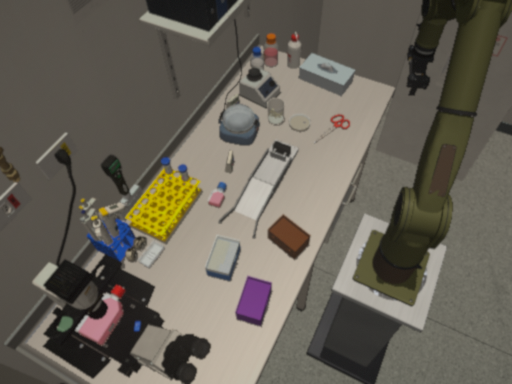

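Candidates for the box: the blue-white one (scene 166,232; side 223,257), the brown one (scene 252,244) and the purple one (scene 164,283). Brown and purple are ruled out by the task, so it is the blue one with the clear lid. I'll confirm that in an enlarged crop and measure from it.

```bash
python3 - <<'E'
import cv2,numpy as np
a=cv2.imread("pics/scene.png")[150:270,130:330];b=cv2.imread("pics/side.png")[130:290,195:310]
A=cv2.resize(a,None,fx=4,fy=4,interpolation=cv2.INTER_CUBIC);B=cv2.resize(b,None,fx=3.75,fy=3.75,interpolation=cv2.INTER_CUBIC)
cv2.imwrite("pics/c1.png",A);cv2.imwrite("pics/c2.png",cv2.resize(b,None,fx=3.7,fy=3.7,interpolation=cv2.INTER_CUBIC))
E
```

```text
(no output)
```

View pics/c1.png

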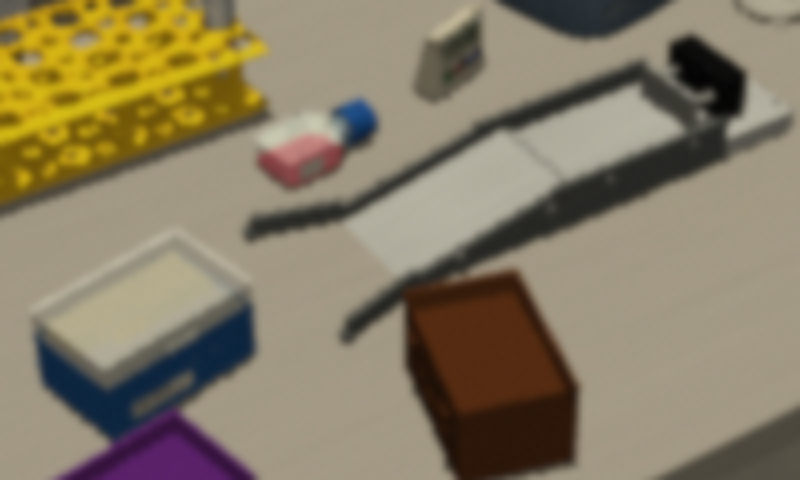

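View pics/c2.png

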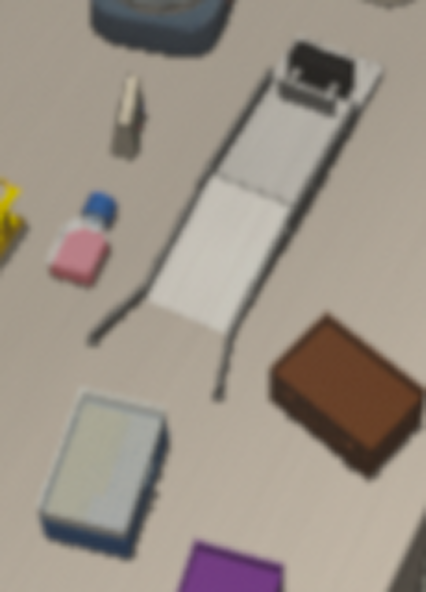

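```bash
cat > h.py <<'E'
import numpy as np
def px2w(c,uv,z):
    K,R,t=map(np.asarray,(c["K"],c["R"],c["t"])); C=-R.T@t
    d=R.T@np.linalg.solve(K,[uv[0],uv[1],1.]); return (C+d*(z-C[2])/d[2])
E
python3 - <<'E'
from rig import viewer
from h import *
S=viewer.camera_info("scene");D=viewer.camera_info("side")
P={"box":(.067,[(32,318),(178,230),(250,288),(105,388)],[(42,512),(82,390),(167,412),(125,540)]),
"foot":(0,[(345,222),(400,277)],[(148,298),(228,333)]),
"lip":(.028,[(505,130),(565,182)],[(215,178),(290,205)]),
"flaretip":(.018,[(247,222),(345,328)],[(92,338),(218,395)]),
"deckend_R":(.021,[(790,112)],[(383,68)]),
"flask/timer":(0,[(290,185),(435,98)],[(85,285),(125,157)])}
for k,(z,a,b) in P.items():
  for p,q in zip(a,b):
    print(k,np.round(px2w(S,(130+p[0]/4-.4,150+p[1]/4-.4),z)[:2],3),np.round(px2w(D,(195+q[0]/3.7-.4,130+q[1]/3.7-.4),z)[:2],3))
E
```

```text
box [0.523 0.304] [0.53 0.3 ]
box [0.553 0.184] [0.559 0.183]
box [0.472 0.172] [0.479 0.168]
box [0.437 0.294] [0.453 0.291]
foot [0.573 0.041] [0.576 0.038]
foot [0.496 0.041] [0.487 0.038]
lip [ 0.572 -0.103] [ 0.574 -0.103]
lip [ 0.493 -0.102] [ 0.491 -0.107]
flaretip [0.592 0.112] [0.596 0.11 ]
flaretip [0.452 0.113] [0.46  0.111]
deckend_R [ 0.477 -0.31 ] [ 0.482 -0.316]
flask/timer [0.635 0.053] [0.639 0.053]
flask/timer [ 0.673 -0.104] [ 0.681 -0.102]
```

Confirmed: the blue box with the clear lid is at scene crop (140,310). The dock runs along world −y with its centre line at x≈0.53 and the lip near y≈−0.105. The box is centred near (0.50, 0.237) and askew by about 0.2 rad. I'll swing over behind it with the camera trailing.

Call:
{"method": "step_arm", "body": {"targets": [[[0,0,-7],[0.041,-0.006,0],0.41],[[0,0,-14],[0.082,-0.012,0],0.41],[[0,0,-21],[0.123,-0.018,0],0.41],[[0,0,-28],[0.164,-0.024,0],0.41],[[0,0,-35],[0.2,-0.03,0],0.41]]}}

```text
time_s: 0.52
tool_pos: [0.3545, -0.518, 0.2385]
ee_rot: [-2.836, -1.351, -0.002]
wrist_force: [0.1, -0.0, 0.4]
opening: 0.0571
```

```bash
cat >> h.py <<'E'
def plan(target,yaw):   # world target TCP, yaw of tool x -> numbers from measured pose
    from rig import sensors
    from scipy.spatial.transform import Rotation as Ro
    s=sensors.read_state(); R=Ro.from_rotvec(s["ee_rot"])
    G=Ro.from_matrix(np.array([[np.cos(yaw),np.sin(yaw),0],[np.sin(yaw),-np.cos(yaw),0],[0,0,-1]]).T.T)
    print("t",round(s["time_s"],2),"pos",np.round(s["tool_pos"],4),"F",np.round(s["wrist_force"],1),"yaw",np.round(np.degrees(np.arctan2(*R.as_matrix()[[1,0],0])),1))
    print("turn",np.round(np.degrees((R.inv()*G).as_rotvec()),1),"shift",np.round(R.inv().apply(np.array(target)-s["tool_pos"]),3), "q",np.round(s["joint_positions"],2))
E
python3 -c "
from h import *
plan([.45,-.35,.24],np.pi/2); plan([.46,.38,.24],np.pi/2)"
```

```text
t 0.52 pos [ 0.3545 -0.518   0.2385] F [ 0.1 -0.   0.4] yaw 50.9
turn [  0.   -0.1 -39.1] shift [ 0.191 -0.032 -0.001] q [ 1.09  0.71 -0.35  1.55  0.28  0.93 -0.03]
t 0.52 pos [ 0.3545 -0.518   0.2385] F [ 0.1 -0.   0.4] yaw 50.9
turn [  0.   -0.1 -39.1] shift [ 0.764 -0.484 -0.001] q [ 1.09  0.71 -0.35  1.55  0.28  0.93 -0.03]
```

Call:
{"method": "step_arm", "body": {"targets": [[[0,0,-7],[0.038,-0.0064,0],0.41],[[0,0,-14],[0.076,-0.0128,0],0.41],[[0,0,-21],[0.114,-0.019,0],0.41],[[0,0,-28],[0.152,-0.025,0],0.41],[[0,0,-35],[0.19,-0.032,0],0.41]]}}

```text
time_s: 0.93
tool_pos: [0.4485, -0.3512, 0.2385]
ee_rot: [-2.3, -2.139, 0.0]
wrist_force: [1.6, -0.4, 0.3]
opening: 0.0358
```

```bash
python3 -c "
from h import *
plan([.46,.38,.24],np.pi/2)"
```

```text
t 0.93 pos [ 0.4485 -0.3512  0.2385] F [ 1.6 -0.4  0.3] yaw 85.8
turn [-0.  -0.  -4.2] shift [ 0.73  -0.041 -0.001] q [ 0.88  0.65 -0.51  1.73  0.4   0.87  0.13]
```

Call:
{"method": "step_arm", "body": {"targets": [[[0,0,-4.2],[0.04,-0.002,0],0.41],[[0,0,-4.2],[0.08,-0.004,0],0.41],[[0,0,-4.2],[0.12,-0.006,0],0.41],[[0,0,-4.2],[0.16,-0.008,0],0.41],[[0,0,-4.2],[0.2,-0.01,0],0.41]]}}

```text
time_s: 1.35
tool_pos: [0.4531, -0.151, 0.2385]
ee_rot: [-2.227, -2.215, 0.0]
wrist_force: [0.5, 0.2, -0.3]
opening: 0.0361
```

Call:
{"method": "step_arm", "body": {"targets": [[[0,0,0],[0.04,0,0],0.41],[[0,0,0],[0.08,0,0],0.41],[[0,0,0],[0.12,0,0],0.41],[[0,0,0],[0.16,0,0],0.41],[[0,0,0],[0.2,0,0],0.41]]}}

```text
time_s: 1.77
tool_pos: [0.4541, 0.049, 0.2386]
ee_rot: [-2.227, -2.216, 0.001]
wrist_force: [-0.3, 0.1, -0.5]
opening: 0.0359
```

Call:
{"method": "step_arm", "body": {"targets": [[[0,0,0],[0.04,0,0],0.41],[[0,0,0],[0.08,0,0],0.41],[[0,0,0],[0.12,0,0],0.41],[[0,0,0],[0.16,0,0],0.41],[[0,0,0],[0.2,0,0],0.41]]}}

```text
time_s: 2.18
tool_pos: [0.4551, 0.2491, 0.2385]
ee_rot: [2.227, 2.216, -0.001]
wrist_force: [1.2, -0.0, 0.4]
opening: 0.036
```

Call:
{"method": "step_arm", "body": {"targets": [[[0,0,-5],[0.03,0,0],0.41],[[0,0,-10],[0.06,0,0],0.41],[[0,0,-11.5],[0.09,0,0],0.41],[[0,0,-11.5],[0.12,0,0],0.41],[[0,0,-11.5],[0.12,0,0],0.41]]}}

```text
time_s: 2.6
tool_pos: [0.4541, 0.3749, 0.2388]
ee_rot: [-1.982, -2.431, -0.008]
wrist_force: [-0.3, 1.1, 0.6]
opening: 0.0357
```

```bash
python3 - <<'E'
from h import *
from rig import viewer
import cv2
plan([.475,.36,.10],np.radians(101.5))
im=viewer.grab_frame("wrist"); cv2.imwrite("pics/w1.png",im)
c=viewer.camera_info("wrist"); np.savez("w1.npz",**{k:np.asarray(c[k]) for k in("K","R","t")})
E
```

```text
t 2.6 pos [0.4541 0.3749 0.2388] F [-0.3  1.1  0.6] yaw 101.6
turn [ 0.  -0.4  0.1] shift [-0.02   0.017  0.139] q [-0.47  0.68 -0.52  1.67  0.4   0.9  -0.94]
```

View pics/w1.png

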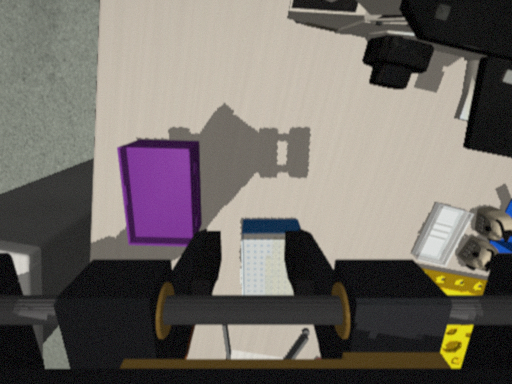

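```bash
python3 - <<'E'
from h import *
c=np.load("w1.npz")
for z,p in((0,(243,219)),(0,(298,219)),(.067,(240,234)),(.067,(300,234)),(.018,(229,357)),(.018,(305,331)),(.067,(199,142)),(.067,(202,243))): print(z,p,np.round(px2w(c,p,z),3))
E
```

```text
0 (243, 219) [0.46  0.279 0.   ]
0 (298, 219) [0.538 0.295 0.   ]
0.067 (240, 234) [0.457 0.289 0.067]
0.067 (300, 234) [0.529 0.303 0.067]
0.018 (229, 357) [0.484 0.039 0.018]
0.018 (305, 331) [0.593 0.116 0.018]
0.067 (199, 142) [0.392 0.39  0.067]
0.067 (202, 243) [0.413 0.267 0.067]
```

The wrist view shows the box's rear edge at (243–298, 219), parallel to the jaws, and the purple look-alike at (160,190). Next I'll descend behind the box with the fingertips leading (−15° tilt).

Call:
{"method": "step_arm", "body": {"targets": [[[0,-5,0],[-0.025,0.011,0.02],0.41],[[0,-10,0],[-0.052,0.022,0.05],0.41],[[0,-15,0],[-0.0546,0.0225,0.09],0.41],[[0,-15,0],[-0.0546,0.0225,0.13],0.41],[[0,-15,0],[-0.0546,0.0225,0.16],0.41]]}}

```text
time_s: 3.07
tool_pos: [0.4878, 0.3168, 0.0756]
ee_rot: [1.857, 2.264, -0.25]
wrist_force: [-0.3, -0.8, 0.4]
opening: 0.0361
```

```bash
cat >> h.py <<'E'
def plan2(target,yaw,tilt=15):
    from rig import sensors
    from scipy.spatial.transform import Rotation as Ro
    s=sensors.read_state(); R=Ro.from_rotvec(s["ee_rot"]); y=np.radians(yaw)
    G=Ro.from_matrix(np.array([[np.cos(y),np.sin(y),0],[np.sin(y),-np.cos(y),0],[0,0,-1]]))*Ro.from_rotvec([0,-np.radians(tilt),0])
    print("t",round(s["time_s"],2),"pos",np.round(s["tool_pos"],4),"F",np.round(s["wrist_force"],1),"turn",np.round(np.degrees((R.inv()*G).as_rotvec()),1),"shift",np.round(R.inv().apply(np.array(target)-s["tool_pos"]),4))
E
python3 -c "
from h import *
plan2([.487,.326,.035],101.5)"
```

```text
t 3.07 pos [0.4878 0.3168 0.0756] F [-0.3 -0.8  0.4] turn [-0.2  0.1 -0.2] shift [0.0194 0.0012 0.0368]
```

Call:
{"method": "step_arm", "body": {"targets": [[[0,0,0],[0.008,0.001,0.018],0.41],[[0,0,0],[0.015,0.001,0.0365],0.41],[[0,0,0],[0.015,0.001,0.0365],0.41]]}}

```text
time_s: 3.32
tool_pos: [0.4871, 0.3204, 0.036]
ee_rot: [1.858, 2.264, -0.256]
wrist_force: [-0.3, -0.6, 0.6]
opening: 0.0364
```

Call:
{"method": "step_arm", "body": {"targets": [[[0,0,0],[-0.002,0,0.0005],0.41],[[0,0,0],[-0.005,0,0.0013],0.41],[[0,0,0],[-0.0085,0,0.0023],0.41],[[0,0,0],[-0.0115,0,0.0031],0.41],[[0,0,0],[-0.0145,0,0.0039],0.41]]}}

```text
time_s: 3.73
tool_pos: [0.4926, 0.308, 0.0407]
ee_rot: [1.86, 2.263, -0.243]
wrist_force: [0.8, -0.5, 0.7]
opening: 0.0358
```

Call:
{"method": "step_arm", "body": {"targets": [[[0,0,0],[-0.003,0,0.0008],0.41],[[0,0,0],[-0.006,0,0.0016],0.41],[[0,0,0],[-0.009,0,0.0024],0.41],[[0,0,0],[-0.012,0,0.0032],0.41],[[0,0,0],[-0.015,0,0.004],0.41]]}}

```text
time_s: 4.15
tool_pos: [0.4949, 0.2946, 0.0399]
ee_rot: [1.859, 2.266, -0.241]
wrist_force: [-0.7, 3.5, 3.9]
opening: 0.0363
```

```bash
python3 - <<'E'
from h import *
from rig import viewer
import cv2
plan2([.51,.25,.035],101.5)
w=viewer.grab_frame("wrist");s=viewer.grab_frame("side")
cv2.imwrite("pics/m1.png",np.hstack([w[80:384,120:400],cv2.resize(s[170:290,195:310],None,fx=2.53,fy=2.5334,interpolation=cv2.INTER_CUBIC)]))
E
```

```text
t 4.15 pos [0.4949 0.2946 0.0399] F [-0.7  3.5  3.9] turn [-0.  -0.1 -0.2] shift [-0.0439  0.006   0.0167]
```

View pics/m1.png

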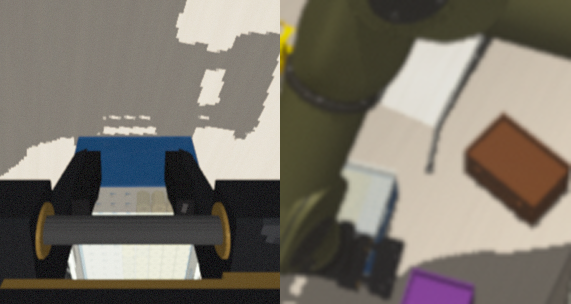

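Call:
{"method": "step_arm", "body": {"targets": [[[0,0,0],[-0.004,0,0.001],0.41],[[0,0,0],[-0.009,0,0.0024],0.41],[[0,0,0],[-0.015,0,0.004],0.41],[[0,0,0],[-0.021,0,0.0056],0.41],[[0,0,0],[-0.027,0,0.0072],0.41]]}}

```text
time_s: 4.67
tool_pos: [0.5004, 0.2648, 0.0396]
ee_rot: [1.859, 2.263, -0.246]
wrist_force: [-1.6, 3.5, 1.9]
opening: 0.0362
```

```bash
python3 -c "
from h import *
plan2([.509,.24,.038],98.5)
plan2([.516,.216,.038],95)"
```

```text
t 4.67 pos [0.5004 0.2648 0.0396] F [-1.6  3.5  1.9] turn [0.7 0.  2.6] shift [-0.0247  0.0036  0.0082]
t 4.67 pos [0.5004 0.2648 0.0396] F [-1.6  3.5  1.9] turn [1.6 0.  6. ] shift [-0.0487  0.0058  0.0147]
```

Call:
{"method": "step_arm", "body": {"targets": [[[0.14,0,0.5],[-0.005,0.0007,0.0015],0.41],[[0.28,0,1.0],[-0.01,0.0014,0.003],0.41],[[0.42,0,1.5],[-0.015,0.0021,0.0045],0.41],[[0.56,0,2.1],[-0.02,0.0029,0.006],0.41],[[0.7,0,2.6],[-0.025,0.0036,0.0075],0.41]]}}

```text
time_s: 5.08
tool_pos: [0.5092, 0.2406, 0.0388]
ee_rot: [1.915, 2.221, -0.252]
wrist_force: [-0.1, 3.6, 2.5]
opening: 0.0362
```

```bash
python3 -c "
from h import *
plan2([.516,.215,.038],95)
plan2([.5275,.17,.038],90)"
```

```text
t 5.08 pos [0.5092 0.2406 0.0388] F [-0.1  3.6  2.5] turn [ 0.9 -0.   3.3] shift [-0.0252  0.003   0.0076]
t 5.08 pos [0.5092 0.2406 0.0388] F [-0.1  3.6  2.5] turn [ 2.2 -0.   8.2] shift [-0.0699  0.0077  0.0196]
```

Call:
{"method": "step_arm", "body": {"targets": [[[0.2,0,0.7],[-0.005,0.0006,0.0014],0.41],[[0.4,0,1.4],[-0.01,0.0012,0.0028],0.41],[[0.6,0,2.1],[-0.015,0.0018,0.0042],0.41],[[0.8,0,2.8],[-0.02,0.0024,0.0056],0.41],[[0.95,0,3.4],[-0.0255,0.003,0.007],0.41]]}}

```text
time_s: 5.5
tool_pos: [0.516, 0.2149, 0.0386]
ee_rot: [1.986, 2.165, -0.262]
wrist_force: [-0.5, 3.0, 2.2]
opening: 0.0361
```

```bash
python3 - <<'E'
from h import *
from rig import viewer
import cv2
plan2([.523,.188,.038],92)
plan2([.5275,.165,.038],90)
w=viewer.grab_frame("wrist");s=viewer.grab_frame("scene")
cv2.imwrite("pics/m2.png",np.hstack([w[80:384,120:400],cv2.resize(s[150:270,130:290],None,fx=2.5334,fy=2.5334,interpolation=cv2.INTER_CUBIC)]))
E
```

```text
t 5.5 pos [0.516  0.2149 0.0386] F [-0.5  3.   2.2] turn [ 0.7 -0.   2.8] shift [-0.0263  0.0047  0.0077]
t 5.5 pos [0.516  0.2149 0.0386] F [-0.5  3.   2.2] turn [ 1.2 -0.   4.8] shift [-0.0488  0.0072  0.0137]
```

View pics/m2.png

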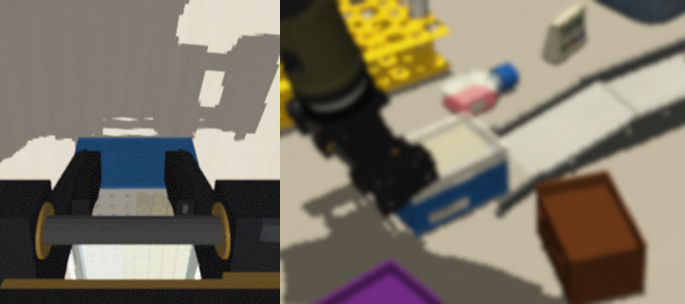

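Call:
{"method": "step_arm", "body": {"targets": [[[0.15,0,0.6],[-0.0053,0.0009,0.0015],0.41],[[0.3,0,1.2],[-0.0106,0.0018,0.003],0.41],[[0.45,0,1.7],[-0.016,0.0028,0.0045],0.41],[[0.6,0,2.3],[-0.021,0.0038,0.006],0.41],[[0.72,0,2.8],[-0.0265,0.0047,0.0074],0.41]]}}

```text
time_s: 6.02
tool_pos: [0.523, 0.1879, 0.0384]
ee_rot: [2.042, 2.117, -0.269]
wrist_force: [-0.9, 2.4, 1.8]
opening: 0.036
```

```bash
python3 - <<'E'
from h import *
from rig import viewer
plan2([.5275,.162,.038],90)
S=viewer.camera_info("scene")
for p in((228,150),(185,117)): print(np.round(px2w(S,(130+p[0]/2.533-.4,150+p[1]/2.533-.4),.067),3))
E
```

```text
t 6.02 pos [0.523  0.1879 0.0384] F [-0.9  2.4  1.8] turn [ 0.5 -0.   2. ] shift [-0.0251  0.0036  0.0071]
[0.478 0.084 0.067]
[0.555 0.093 0.067]
```

Call:
{"method": "step_arm", "body": {"targets": [[[0.1,0,0.4],[-0.005,0.0007,0.0014],0.41],[[0.2,0,0.8],[-0.01,0.0014,0.0028],0.41],[[0.3,0,1.2],[-0.015,0.0021,0.0042],0.41],[[0.4,0,1.6],[-0.02,0.0028,0.0056],0.41],[[0.5,0,2.0],[-0.025,0.0036,0.007],0.41]]}}

```text
time_s: 6.43
tool_pos: [0.5275, 0.1621, 0.0381]
ee_rot: [2.082, 2.082, -0.273]
wrist_force: [0.4, 4.5, 2.4]
opening: 0.0363
```

```bash
python3 - <<'E'
from h import *
from rig import viewer
import cv2
plan2([.5275,.132,.038],90)
w=viewer.grab_frame("side");s=viewer.grab_frame("scene")
cv2.imwrite("pics/m3.png",np.hstack([cv2.resize(w[170:270,210:310],None,fx=4,fy=4,interpolation=cv2.INTER_CUBIC),cv2.resize(s[165:265,150:250],None,fx=4,fy=4,interpolation=cv2.INTER_CUBIC)]))
E
```

```text
t 6.43 pos [0.5275 0.1621 0.0381] F [0.4 4.5 2.4] turn [ 0. -0. -0.] shift [-0.029  -0.      0.0079]
```

View pics/m3.png

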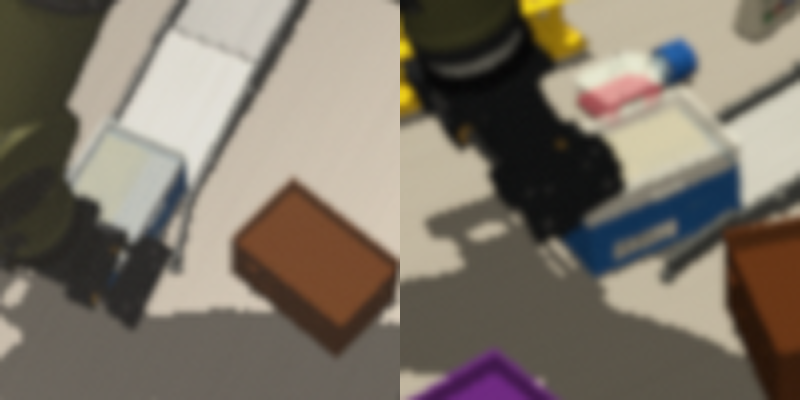

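```bash
python3 - <<'E'
from h import *
from rig import viewer
D=viewer.camera_info("side");S=viewer.camera_info("scene")
for p in((113,122),(188,155)): print(np.round(px2w(D,(210+p[0]/4-.4,170+p[1]/4-.4),.067),3))
for p in((690-400,90),(740-400,152)): print(np.round(px2w(S,(150+p[0]/4-.4,165+p[1]/4-.4),.067),3))
E
```

```text
[0.562 0.03  0.067]
[0.487 0.031 0.067]
[0.561 0.025 0.067]
[0.479 0.035 0.067]
```

Call:
{"method": "step_arm", "body": {"targets": [[[0,0,0],[-0.0045,0.0003,0.0012],0.41],[[0,0,0],[-0.009,0.0006,0.0024],0.41],[[0,0,0],[-0.0135,0.001,0.0036],0.41],[[0,0,0],[-0.018,0.0014,0.0049],0.41],[[0,0,0],[-0.0225,0.0018,0.0061],0.41]]}}

```text
time_s: 6.95
tool_pos: [0.5291, 0.1386, 0.0379]
ee_rot: [2.081, 2.082, -0.274]
wrist_force: [-0.0, 2.4, 0.0]
opening: 0.0361
```

Call:
{"method": "step_arm", "body": {"targets": [[[0,0,0],[-0.0045,0,0.0012],0.41],[[0,0,0],[-0.009,0,0.0024],0.41],[[0,0,0],[-0.0135,0,0.0036],0.41]]}}

```text
time_s: 7.2
tool_pos: [0.5292, 0.1244, 0.038]
ee_rot: [2.081, 2.082, -0.274]
wrist_force: [0.7, 2.1, -1.1]
opening: 0.0365
```

Smooth, with low forces. Continuing.

Call:
{"method": "step_arm", "body": {"targets": [[[0,0,0],[-0.005,0,0.0013],0.41],[[0,0,0],[-0.01,0,0.0027],0.41],[[0,0,0],[-0.015,0,0.004],0.41],[[0,0,0],[-0.02,0,0.0054],0.41],[[0,0,0],[-0.025,0,0.0067],0.41]]}}

```text
time_s: 7.62
tool_pos: [0.5292, 0.0985, 0.038]
ee_rot: [2.081, 2.082, -0.274]
wrist_force: [1.2, 1.2, -0.9]
opening: 0.0359
```

Call:
{"method": "step_arm", "body": {"targets": [[[0,0,0],[-0.005,0,0.0013],0.41],[[0,0,0],[-0.01,0,0.0027],0.41],[[0,0,0],[-0.015,0,0.004],0.41],[[0,0,0],[-0.02,0,0.0054],0.41],[[0,0,0],[-0.025,0,0.0067],0.41]]}}

```text
time_s: 8.03
tool_pos: [0.5293, 0.0729, 0.038]
ee_rot: [2.081, 2.082, -0.274]
wrist_force: [0.4, 1.9, -1.9]
opening: 0.0361
```

Call:
{"method": "step_arm", "body": {"targets": [[[0,0,0],[-0.005,0,0.0012],0.41],[[0,0,0],[-0.01,0,0.0022],0.41],[[0,0,0],[-0.015,0,0.003],0.41],[[0,0,0],[-0.02,0,0.0036],0.41],[[0,0,0],[-0.025,0,0.004],0.41]]}}

```text
time_s: 8.45
tool_pos: [0.5296, 0.0484, 0.0409]
ee_rot: [2.08, 2.083, -0.272]
wrist_force: [-0.3, 2.6, 0.4]
opening: 0.0363
```

Call:
{"method": "step_arm", "body": {"targets": [[[0,0,0],[-0.005,0,0.0005],0.41],[[0,0,0],[-0.01,0,0.0009],0.41],[[0,0,0],[-0.015,0,0.0013],0.41],[[0,0,0],[-0.02,0,0.0017],0.41],[[0,0,0],[-0.025,0,0.002],0.41]]}}

```text
time_s: 8.87
tool_pos: [0.5293, 0.0232, 0.0453]
ee_rot: [2.081, 2.082, -0.273]
wrist_force: [0.5, 1.8, 1.5]
opening: 0.0363
```

```bash
python3 - <<'E'
from h import *
from rig import viewer
import cv2
plan2([.5275,-.1,.05],90)
w=viewer.grab_frame("side");s=viewer.grab_frame("scene")
cv2.imwrite("pics/m4.png",np.hstack([cv2.resize(w[140:240,210:310],None,fx=4,fy=4,interpolation=cv2.INTER_CUBIC),cv2.resize(s[150:250,190:290],None,fx=4,fy=4,interpolation=cv2.INTER_CUBIC)]))
E
```

```text
t 8.87 pos [0.5293 0.0232 0.0453] F [0.5 1.8 1.5] turn [0. 0. 0.] shift [-0.1202 -0.0019  0.0274]
```

View pics/m4.png

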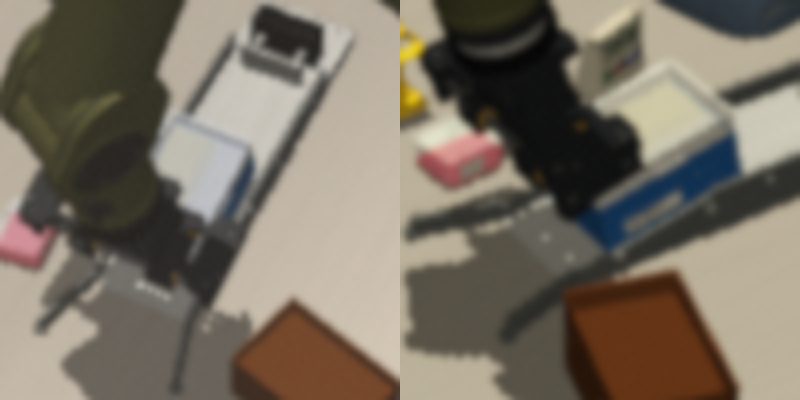

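On the ramp, the box is tilted and sits between the rails (side 200,165), and the bystanders are untouched. Continuing up.

Call:
{"method": "step_arm", "body": {"targets": [[[0,0,0],[-0.005,0,0.0005],0.41],[[0,0,0],[-0.01,0,0.0009],0.41],[[0,0,0],[-0.015,0,0.0013],0.41],[[0,0,0],[-0.02,0,0.0017],0.41],[[0,0,0],[-0.025,0,0.002],0.41]]}}

```text
time_s: 9.38
tool_pos: [0.5294, -0.0015, 0.0498]
ee_rot: [2.081, 2.082, -0.274]
wrist_force: [-0.3, 1.6, 0.4]
opening: 0.0361
```

Call:
{"method": "step_arm", "body": {"targets": [[[0,0,0],[-0.004,0,0.0003],0.41],[[0,0,0],[-0.008,0,0.0006],0.41],[[0,0,0],[-0.012,0,0.0009],0.41],[[0,0,0],[-0.016,0,0.0012],0.41],[[0,0,0],[-0.02,0,0.0015],0.41]]}}

```text
time_s: 9.8
tool_pos: [0.5294, -0.021, 0.0535]
ee_rot: [2.081, 2.082, -0.273]
wrist_force: [0.6, 2.9, 1.6]
opening: 0.0359
```

Call:
{"method": "step_arm", "body": {"targets": [[[0,0,0],[-0.003,0,0.0006],0.41],[[0,0,0],[-0.006,0,0.0013],0.41],[[0,0,0],[-0.009,0,0.002],0.41],[[0,0,0],[-0.012,0,0.0028],0.41],[[0,0,0],[-0.015,0,0.0036],0.41]]}}

```text
time_s: 10.22
tool_pos: [0.5292, -0.0368, 0.0539]
ee_rot: [2.081, 2.082, -0.275]
wrist_force: [-0.7, 0.4, 0.3]
opening: 0.0362
```

Call:
{"method": "step_arm", "body": {"targets": [[[0,0,0],[-0.003,0,0.0008],0.41],[[0,0,0],[-0.006,0,0.0016],0.41],[[0,0,0],[-0.009,0,0.0024],0.41],[[0,0,0],[-0.012,0,0.0032],0.41],[[0,0,0],[-0.015,0,0.004],0.41]]}}

```text
time_s: 10.63
tool_pos: [0.5292, -0.0522, 0.0538]
ee_rot: [2.081, 2.082, -0.274]
wrist_force: [1.1, 1.3, -0.9]
opening: 0.036
```

Call:
{"method": "step_arm", "body": {"targets": [[[0,0,0],[-0.003,0,0.0008],0.41],[[0,0,0],[-0.006,0,0.0016],0.41],[[0,0,0],[-0.009,0,0.0024],0.41],[[0,0,0],[-0.012,0,0.0032],0.41],[[0,0,0],[-0.015,0,0.004],0.41]]}}

```text
time_s: 11.05
tool_pos: [0.5294, -0.0675, 0.0539]
ee_rot: [2.081, 2.082, -0.274]
wrist_force: [0.1, 1.4, -0.2]
opening: 0.0365
```

Call:
{"method": "step_arm", "body": {"targets": [[[0,0,0],[-0.002,0,0.0006],0.41],[[0,0,0],[-0.004,0,0.0012],0.41],[[0,0,0],[-0.006,0,0.0018],0.41],[[0,0,0],[-0.008,0,0.0024],0.41],[[0,0,0],[-0.01,0,0.003],0.41]]}}

```text
time_s: 11.47
tool_pos: [0.5294, -0.0778, 0.0536]
ee_rot: [2.081, 2.082, -0.273]
wrist_force: [0.6, 1.1, -0.7]
opening: 0.0363
```

Call:
{"method": "step_arm", "body": {"targets": [[[0,0,0],[-0.001,0,0.0003],0.41],[[0,0,0],[-0.002,0,0.0006],0.41],[[0,0,0],[-0.003,0,0.0009],0.41],[[0,0,0],[-0.004,0,0.0012],0.41],[[0,0,0],[-0.005,0,0.0015],0.41]]}}

```text
time_s: 11.88
tool_pos: [0.5294, -0.0829, 0.0534]
ee_rot: [2.081, 2.082, -0.274]
wrist_force: [0.1, 0.4, -0.5]
opening: 0.0361
```

Call:
{"method": "step_arm", "body": {"targets": [[[0,0,0],[-0.001,0,0.0003],0.41],[[0,0,0],[-0.002,0,0.0006],0.41],[[0,0,0],[-0.003,0,0.0009],0.41],[[0,0,0],[-0.004,0,0.0012],0.41],[[0,0,0],[-0.005,0,0.0015],0.41]]}}

```text
time_s: 12.3
tool_pos: [0.5294, -0.0882, 0.0533]
ee_rot: [2.081, 2.082, -0.274]
wrist_force: [-0.3, 0.7, -0.8]
opening: 0.036
```

Call:
{"method": "step_arm", "body": {"targets": [[[0,0,0],[-0.001,0,0.0003],0.41],[[0,0,0],[-0.002,0,0.0006],0.41],[[0,0,0],[-0.003,0,0.0009],0.41]]}}

```text
time_s: 12.55
tool_pos: [0.5294, -0.0913, 0.0532]
ee_rot: [2.081, 2.082, -0.274]
wrist_force: [0.4, 1.1, -0.6]
opening: 0.0359
```

Call:
{"method": "step_arm", "body": {"targets": [[[0,0,0],[-0.001,0,0.0003],0.41],[[0,0,0],[-0.002,0,0.0006],0.41],[[0,0,0],[-0.003,0,0.0009],0.41]]}}

```text
time_s: 12.8
tool_pos: [0.5294, -0.0945, 0.0531]
ee_rot: [2.081, 2.082, -0.274]
wrist_force: [-0.8, 0.1, -0.6]
opening: 0.0359
```

Call:
{"method": "step_arm", "body": {"targets": [[[0,0,0],[-0.001,0,0.0003],0.41],[[0,0,0],[-0.002,0,0.0006],0.41]]}}

```text
time_s: 12.97
tool_pos: [0.5295, -0.0955, 0.0529]
ee_rot: [2.081, 2.084, -0.272]
wrist_force: [-1.2, 3.8, 0.1]
opening: 0.0364
```

```bash
python3 - <<'E'
from h import *
from rig import viewer
import cv2
plan2([.5275,-.1,.05],90)
w=viewer.grab_frame("side");s=viewer.grab_frame("wrist")
cv2.imwrite("pics/m5.png",np.hstack([cv2.resize(w[130:210,230:310],None,fx=5,fy=5,interpolation=cv2.INTER_CUBIC),cv2.resize(s[130:330,160:360],None,fx=2,fy=2)]))
E
```

```text
t 12.97 pos [ 0.5295 -0.0955  0.0529] F [-1.2  3.8  0.1] turn [ 0.1 -0.1  0.1] shift [-0.0036 -0.002   0.004 ]
```

View pics/m5.png

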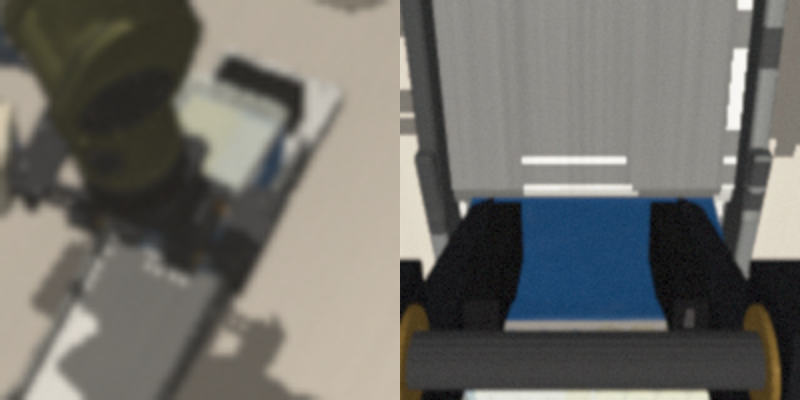

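The wrist view shows the box's bottom rear edge (crop y≈197) right at the lip's line, and the force step to 3.8 N marks buffer contact. From here I press in by small steps.

Call:
{"method": "step_arm", "body": {"targets": [[[0,0,0],[-0.0007,0,0.0002],0.41],[[0,0,0],[-0.0014,0,0.0004],0.41],[[0,0,0],[-0.002,0,0.0006],0.41]]}}

```text
time_s: 13.32
tool_pos: [0.5295, -0.098, 0.0529]
ee_rot: [2.081, 2.083, -0.273]
wrist_force: [-0.9, 4.6, -0.6]
opening: 0.0363
```

Call:
{"method": "step_arm", "body": {"targets": [[[0,0,0],[-0.0007,0,0.0002],0.41],[[0,0,0],[-0.0014,0,0.0004],0.41]]}}

```text
time_s: 13.48
tool_pos: [0.5294, -0.0995, 0.0528]
ee_rot: [2.081, 2.083, -0.273]
wrist_force: [-0.5, 4.2, -0.9]
opening: 0.0363
```

Call:
{"method": "step_arm", "body": {"targets": [[[0,0,0],[-0.0007,0,0.0002],0.41],[[0,0,0],[-0.0014,0,0.0004],0.41]]}}

```text
time_s: 13.65
tool_pos: [0.5295, -0.101, 0.0528]
ee_rot: [2.081, 2.083, -0.273]
wrist_force: [-0.6, 4.0, -1.0]
opening: 0.0361
```

```bash
python3 - <<'E'
from h import *
from rig import viewer
import cv2
plan2([.5275,-.1,.05],90)
s=viewer.grab_frame("wrist");cv2.imwrite("pics/m6.png",s)
E
```

```text
t 13.65 pos [ 0.5295 -0.101   0.0528] F [-0.6  4.  -1. ] turn [ 0.  -0.   0.1] shift [ 0.0017 -0.002   0.0024]
```

Call:
{"method": "step_arm", "body": {"targets": [[[0,0,0],[0.0005,0,0.0019],0.41],[[0,0,0],[0.001,0,0.0038],0.41],[[0,0,0],[0.0016,0,0.0058],0.41],[[0,0,0],[0.0021,0,0.0077],0.41],[[0,0,0],[0.0026,0,0.0097],0.41]]}}

```text
time_s: 14.12
tool_pos: [0.5299, -0.1008, 0.0431]
ee_rot: [2.08, 2.083, -0.272]
wrist_force: [-1.7, 6.1, 3.2]
opening: 0.0362
```

```bash
python3 - <<'E'
from h import *
from rig import viewer
import cv2
plan2([.5275,-.1,.05],90)
a=cv2.imread("pics/m6.png");s=viewer.grab_frame("wrist");
cv2.imwrite("pics/m7.png",np.hstack([cv2.resize(i[180:300,160:360],None,fx=2,fy=2) for i in (a,s)]))
E
```

```text
t 14.12 pos [ 0.5299 -0.1008  0.0431] F [-1.7  6.1  3.2] turn [ 0.1 -0.   0.1] shift [-0.001  -0.0024 -0.0068]
```

View pics/m7.png

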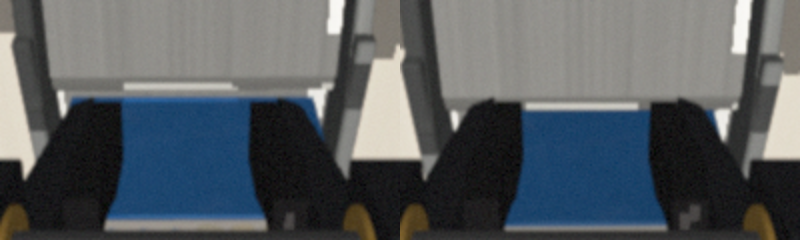

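The bottom rim line (left crop y≈98) is no longer visible after the down move, hidden behind the lip. I'll test by backing off: if the buffer force goes away, the lip is holding the box.

Call:
{"method": "step_arm", "body": {"targets": [[[0,0,0],[0.0015,0,-0.0004],0.41],[[0,0,0],[0.003,0,-0.0008],0.41],[[0,0,0],[0.0045,0,-0.0012],0.41],[[0,0,0],[0.0045,0,-0.0012],0.41],[[0,0,0],[0.0045,0,-0.0012],0.41]]}}

```text
time_s: 14.58
tool_pos: [0.5296, -0.0975, 0.0431]
ee_rot: [2.081, 2.081, -0.274]
wrist_force: [1.0, 0.9, 0.1]
opening: 0.0361
```

Call:
{"method": "step_arm", "body": {"targets": [[[0,0,0],[0.005,0,-0.0013],0.41],[[0,0,0],[0.015,0,-0.004],0.41],[[0,0,0],[0.03,0,-0.008],0.41],[[0,0,0],[0.05,0,-0.0135],0.41],[[0,0,0],[0.07,0,-0.019],0.41]]}}

```text
time_s: 15.0
tool_pos: [0.529, -0.0237, 0.0432]
ee_rot: [2.082, 2.08, -0.275]
wrist_force: [-0.7, 0.8, 1.0]
opening: 0.0356
```

Call:
{"method": "step_arm", "body": {"targets": [[[0,0,0],[0.03,0,-0.02],0.41],[[0,0,0],[0.055,0,-0.05],0.41],[[0,0,0],[0.07,0,-0.08],0.41],[[0,0,0],[0.07,0,-0.08],0.41],[[0,0,0],[0.07,0,-0.08],0.41]]}}

```text
time_s: 15.42
tool_pos: [0.5299, 0.0662, 0.1033]
ee_rot: [2.078, 2.084, -0.269]
wrist_force: [-0.9, -1.5, -1.0]
opening: 0.036
```

```bash
python3 - <<'E'
from h import *
from rig import viewer
import cv2
plan2([.5275,-.1,.05],90)
s=viewer.grab_frame("scene");d=viewer.grab_frame("side");w=viewer.grab_frame("wrist")
t=lambda i,f:cv2.resize(i,(400,300) if f else (800,300),interpolation=cv2.INTER_CUBIC)
cv2.imwrite("pics/m8.png",np.vstack([np.hstack([t(s[145:220,230:330],1),t(d[125:200,225:325],1)]),np.hstack([t(w,1),t(w[264:384,172:332],1)])]))
E
```

```text
t 15.42 pos [0.5299 0.0662 0.1033] F [-0.9 -1.5 -1. ] turn [ 0.2 -0.1  0.2] shift [-0.1469 -0.0031  0.0943]
```

View pics/m8.png

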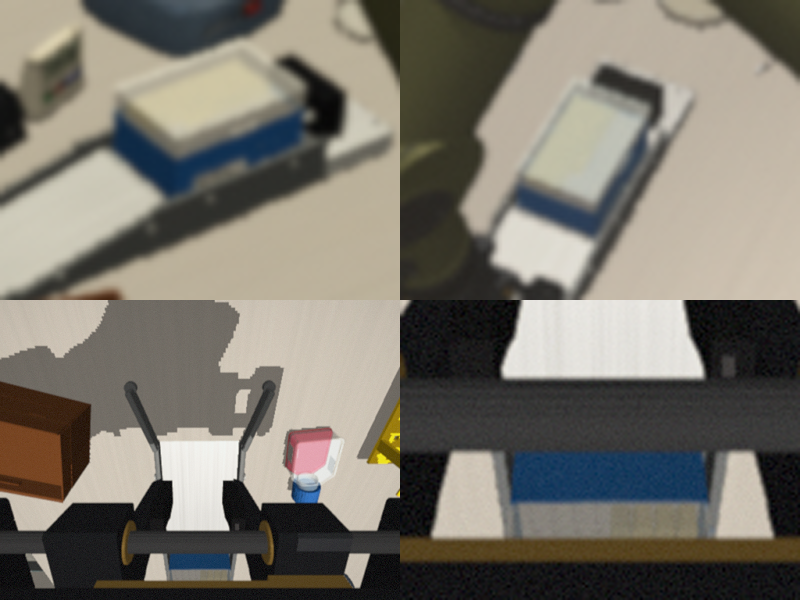

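```bash
python3 - <<'E'
from h import *
from rig import viewer
import cv2
S=viewer.camera_info("scene");D=viewer.camera_info("side")
M=[np.asarray(c["K"])@np.column_stack([c["R"],c["t"]]) for c in(S,D)]
a=np.array([(115,95),(238,38),(305,95),(175,155)])/4+[229.6,144.6]
b=np.array([(115,185),(180,80),(252,108),(198,213)])/4+[224.6,124.6]
X=cv2.triangulatePoints(*M,a.T.astype(float),b.T.astype(float));print(np.round((X[:3]/X[3]).T,3))
for z in(.088,.095):print([np.round(px2w(S,p,z)[:2],3).tolist() for p in a],[np.round(px2w(D,p,z)[:2],3).tolist() for p in b])
E
```

```text
[[ 0.568 -0.104  0.079]
 [ 0.565 -0.223  0.093]
 [ 0.495 -0.236  0.075]
 [ 0.488 -0.107  0.073]]
[[0.558, -0.1], [0.571, -0.226], [0.48, -0.219], [0.471, -0.092]] [[0.564, -0.094], [0.566, -0.231], [0.491, -0.231], [0.483, -0.099]]
[[0.549, -0.094], [0.562, -0.219], [0.472, -0.212], [0.463, -0.086]] [[0.562, -0.09], [0.564, -0.226], [0.489, -0.225], [0.481, -0.095]]
```

```bash
python3 -c "
from rig import r
print(r.hand_in())"
```

```text
the job is handed in; nothing more can be done
None
```

The box is in the nest with its trailing edge behind the lip, as far as my checks show. I handed the job in at about 15.5 s of the 72 s allowed; no verdict is reported.

**What I did:**
- I pushed the blue box's end face with two part-open fingers and turned it straight while sliding it in between the flares.
- I slid it up the ramp to the buffer and pressed the buffer in about 6 mm. Then I moved the pusher 10 mm down, still pressed on the face, to bring the edge down, and backed away.

**What the last checks showed:**
- **Force:** the highest wrist force I read was about 7 N. I only read it at the end of each move, so brief peaks between readings are not covered.
- **Lip hold:** when I backed the fingers off about 3 mm, the buffer force dropped from 6 N to sensor noise. This means the lip is holding the box.
- **Pictures:** the final views show the box sitting in the nest between the rails and against the buffer. The timer and flask look undisturbed, and the petri dish only showed in part.
- **Weak check:** the flatness check from lid corners in two cameras was too noisy to prove the tilt limit. Corner heights came out at 73–93 mm where about 88 mm is expected. The rear corners were not high, which agrees with the drop. The scene camera also placed the box 5–10 mm off from the other views, so I relied more on the rails and the forces.

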